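# Shift the gearbox into third through its H gate

### The arm

A 6-joint arm with a two-finger parallel gripper is mounted at the origin on a cart in front of the work surface, level with it; the furniture and walls round the work are solid. World frame = base frame: x ahead of the robot, y to its left, z up, the work surface at z = 0. Lengths are in m, angles in rad, forces in N, time in s.
With the tool pointing down it reaches from about 0.35 to 0.725 m from the base axis. Payload 6 kg.
Tool frame: the origin (TCP) lies midway between the tips of the shut fingers; the grasp point (between the pads) lies 19 mm behind it; z points along the fingers, y is the line along which they close (so a half turn about z gives the same grasp; the last joint's range is limited). The gripper opens to 85 mm and grips with 20 to 120 N. Pads are 22 mm wide; open, the fingers measure 114 mm over their backs; the gripper's body (76 mm by 85 mm) begins 54 mm behind the grasp point. The pads swing forward as they close: fully open they stand 13 mm farther back than shut.
Start: joints at [1.57, 0.04, 0.085, 0, -1.615, -0.334], TCP at [0.197, 0.567, 0.231] pointing down, gripper open.
Joint ranges: [-2.56, 2.56], [-1.29, 2.01], [-1.08, 1.49], [-3.29, 1.98], [-2.81, -0.18], [-2.99, 2.99]. Speed limits (rad/s): [2.57, 2.57, 3.01, 3.14, 3.14, 3.14].

### API

Orientations are given as a unit quaternion [x, y, z, w].
In Python, from rig import env, grab_frame, camera_params, workorder gives the robot as it stands. The module is installed in compiled form; this text tells all that it offers.
- The arm moves only by the shell command python3 -m handwheel 'ROWS' [OPENING] [FORCE]. ROWS is JSON, a list of rows, each an object with "offset": the shift along the tool's x, y, z scaled (see below), a list of three; "dr": the turn, a rotation vector about the tool's x, y, z scaled (see below), a list of three. In form: [{"offset": [tx, ty, tz], "dr": [ax, ay, az]}, ...]. A call has 1 to 12 rows; each row shifts and turns the commanded pose from where the row before left it, along the tool's axes as they then stand; what a row does not reach is not made up. The controller multiplies each number of a shift by 50 mm and each number of a turn by 4 degrees. A row lasts 1/8 s, in which the tool goes at most 62.5 mm and 10.7 degrees, less where a joint would pass 70% of its speed; a pose out of reach is approached as far as the arm can. A call with a number of a shift or a turn outside -1 to 1 is refused whole. A call with a gripper value outside its range is refused whole. OPENING is the closure, from -1 (fully open) to 1 (shut), set as the call begins (- or left out, the last holds). The fingers move at their own pace and stop on an object; FORCE is the grip in N (left out, the last holds). Time passes only in rows, so rows that do not move let the fingers close. It gives the time, the measured TCP pose, the force, the opening and the grip force at its end, in the units of the state.
- env.sense(): the state, without advancing time (a new reading comes with each control period).
- grab_frame(name): name is "scene" or "side" or "wrist"; returns (picture, depth): 420x560x3 uint8, red, green, blue; 420x560 float32, m along the optical axis (not along the pixel's ray), 0 where there is no reading.
- camera_params(name): a dict with "mtx" (3x3 intrinsics, pixels), "dist" ([k1, k2, p1, p2, k3] as OpenCV has them; the pictures are not rectified), "rvec" (rotation vector, rad) and "tvec" (3), from world to camera coordinates, as OpenCV has them. Camera axes: x right, y down, z forward; pixel columns grow to the right and rows downward; lengths in m; the calibration is good to about 2 mm. A picture is of the moment at which its call begins: read the wrist's pose just before it. camera_params takes no time and is no camera call; for the wrist camera it gives the pose at the moment of the call.
- workorder.sign_off(): hands the job in; it is judged then, once.
The state is a dict: "clock": time; "joints": joint angles; "joint_velocities": joint speeds; "joint_efforts": joint torques, N m; "position": TCP position; "tcp_rot": TCP orientation; "wrist_force": force on the tool from outside, world axes, zero at the start; "moment": the same for the moment, N m; "width": finger opening in m; "finger_force": force on a finger pad.
Only numpy, scipy, OpenCV 4.12 (cv2) and the standard library are available. Lean on these libraries where they do the work, as an engineer would, in place of code of your own. Each camera call takes 0.05 s, during which the arm holds its last target. There are 200 camera calls.

### The job

The blue gearbox on the bench has its gear stick in the left column of the H gate: in second (the slot on your side, two red dots), in neutral, or somewhere between. With the fingertips only, push the knob to neutral, across to the right, and then forward, fully home into third, the slot at the far right with three red dots. Do not put it into first or fourth on the way, do not grip the knob between the fingers, and leave everything else on the bench where it is.

Things in the scene. Friction and masses are not known exactly. Their poses are not given: they have to be found in the camera images.
- gearbox: blue gearbox bolted to the bench, immovable. Steel foot 190 mm along x, 170 along y, 10 high; housing 150x150 mm to 74 mm height; light grey square gate plate 116x116 mm on top. A shaft stub reaches 108 mm to the left of the middle at 40 mm height. Origin: centre of its underside. x: forward, away from the robot (yaw up to 0.35 rad either way); y: left; z: up
- gate (a point): middle of the H gate, on the plate's top, 88 mm above the bench; axes as the gearbox. Neutral: a channel 18 mm wide across (along y). From its ends slots 15 mm wide, 26 mm apart, run forward and backward. First: forward left, one red dot; second: back left, two; third: forward right, three; fourth: back right, four
- third_dots (a point): the middle one of the three red dots on the gate plate that mark third, 13 mm beyond the forward end of its slot
- knob_center (a point): centre of the black square knob on the 10 mm stick, 34 mm wide over its orange side pads, 36 mm high, 138 mm from the swing point (which is 22 mm above the gearbox's origin), so about 160 mm above the bench when upright. It travels about 33 mm either way across and fore and aft. Axes of the stick: x forward, y left, z up along it
- shift_across (a joint): sideways swing of the stick in rad: 0 upright in the middle, positive to the right (-y of the gearbox); stops at -0.235 and 0.235. Left column from -0.235 to -0.17, right column from 0.17 to 0.235. It stays where it is left (friction, about 2.5 N at the knob)
- shift_fore (a joint): fore-and-aft swing of the stick in rad: 0 in neutral, positive forward (+x of the gearbox); stops at -0.25 (second, fourth fully home) and 0.25 (first, third fully home). The cross channel lets it pass sideways between about -0.06 and 0.06; rounded noses beside the slots lead it in. It stays where it is left (friction, about 2.5 N at the knob)
- knob_front: orange grip pad, 3 mm thick, 24 mm wide and 26 mm high, on the forward (+x) face of the square knob; its origin is the pad's centre, 15.5 mm from the knob's centre; axes as the stick's
- knob_back: orange grip pad, 3 mm thick, 24 mm wide and 26 mm high, on the rear (-x) face of the square knob; its origin is the pad's centre, 15.5 mm from the knob's centre; axes as the stick's
- knob_left: orange grip pad, 3 mm thick, 24 mm wide and 26 mm high, on the left (+y) face of the square knob; its origin is the pad's centre, 15.5 mm from the knob's centre; axes as the stick's
- knob_right: orange grip pad, 3 mm thick, 24 mm wide and 26 mm high, on the right (-y) face of the square knob; its origin is the pad's centre, 15.5 mm from the knob's centre; axes as the stick's
- screwdriver_red: loose screwdriver with a red handle, 229 mm long and 29 mm thick, lying on the bench along the right side of the gearbox; a bystander; its origin is the centre of its underside
- hex_key_a: loose small steel hex key, 88 mm long, 31 mm wide, 4 mm thick, lying on the bench just in front of the gearbox on the robot's side; a bystander; its origin is the centre of its underside
- blue_tape: loose small dark roll of tape lying flat, 53 mm across and 19 mm high, on the bench to the left of the gearbox; a bystander; its origin is the centre of its underside
- pliers_red: loose long-nose pliers with red grips, 178 mm long, 12 mm high, at the left of the bench; a bystander; its origin is the centre of its underside

How it is judged:
On the way:
1. the stick has been brought across neutral to the right-hand side (value of joint shift_across above 0.12 rad and value of joint shift_fore between -0.15 and 0.15 rad), for 0.05 s.
At the end, for the whole second after the job is handed in: the stick is home in third and at rest: fore-and-aft swing above 0.2 rad (of 0.25, 7 mm short of the stop at the knob), sideways swing above 0.14 rad (value of joint shift_fore above 0.2 rad and value of joint shift_across above 0.14 rad and velocity of joint shift_fore between -0.05 and 0.05 rad/s); the robot touches nothing.
It fails at once if the stick is put into first (value of joint shift_fore above 0.15 rad and value of joint shift_across below 0 rad).
It fails at once if the stick is put into fourth (value of joint shift_fore below -0.15 rad and value of joint shift_across above 0 rad).
It fails at once if the knob is pinched between the fingers (opposite sides pressed at once) ((contact force between the fingers and knob_front above 1 N and contact force between the fingers and knob_back above 1 N) or (contact force between the fingers and knob_left above 1 N and contact force between the fingers and knob_right above 1 N)).
It fails at once if a bystander is moved by more than 20 mm (distance of any of screwdriver_red, hex_key_a, blue_tape, pliers_red from where it was at the start of the episode above 0.02 m).
It also fails if it takes over 58 s, if anything falls off the work surface, if the arm or the gripper's body presses on something with over 40 N, if the wrist force passes 120 N, or if a joint passes its speed limit or range.

## Working session

There is one attempt and no reset: what is moved stays moved. The work goes in short steps, Python scripts to look and compute and a shell command to move; the robot and the scene stay as the last step left them, time stands still between calls to the robot, and variables do not carry over. Pictures are saved under pics/ and viewed, at most 10 in all, crops included, and the job is handed in when it is done.

```bash
mkdir -p pics
cat > h.py <<'E'
import numpy as np,cv2
from scipy.spatial.transform import Rotation as R
from rig import env,grab_frame,camera_params,workorder
def shot(n,f):
    c=camera_params(n); p,d=grab_frame(n); cv2.imwrite('pics/'+f+'.png',p[:,:,::-1]); np.savez('pics/'+f,p=p,d=d,**{k:np.array(v,float) for k,v in c.items()})
def cloud(f):
    z=np.load('pics/'+f+'.npz'); d=z['d']; h,w=d.shape
    uv=np.stack(np.meshgrid(np.arange(w),np.arange(h)),-1).reshape(-1,1,2).astype(float)
    n=cv2.undistortPoints(uv,z['mtx'],z['dist']).reshape(h,w,2)
    P=np.dstack([n*d[...,None],d]); Rm=cv2.Rodrigues(z['rvec'])[0]
    W=(P-z['tvec'].ravel())@Rm; W[d==0]=np.nan
    return z['p'],W
E
python3 - <<'E'
from h import *
print(env.sense())
shot('scene','s0');shot('side','d0')
a=cv2.imread('pics/s0.png');b=cv2.imread('pics/d0.png')
for n in('scene','side'):
    c=camera_params(n);Rm=cv2.Rodrigues(np.array(c['rvec'],float))[0];print(n,-Rm.T@np.ravel(c['tvec']))
E
```

```text
{'clock': 0.0, 'joints': array([ 1.56970686e+00,  4.08214462e-02,  8.37931445e-02, -5.08242132e-04,
       -1.61550183e+00, -3.33717791e-01]), 'joint_velocities': array([ 0.00057331,  0.0006448 , -0.00187033, -0.0001305 ,  0.00062038,
       -0.00021823]), 'joint_efforts': array([ 2.96565786e-04, -3.68201458e+01,  3.47409511e+01,  6.93209276e+00,
       -5.35858475e-03,  1.10444912e-06]), 'position': array([0.19694108, 0.56639972, 0.23025494]), 'tcp_rot': array([ 9.86022158e-01, -1.66611790e-01, -1.06859353e-04,  8.96970026e-04]), 'wrist_force': array([ 0.2568747 , -0.56511485,  0.78027977]), 'moment': array([-0.00442632, -0.02736057,  0.0258535 ]), 'finger_force': 0.0, 'width': 0.085261854145677}
scene [0.23666031 0.82940666 0.92633643]
side [0.49740508 1.01437306 0.46310432]
```

View pics/s0.png

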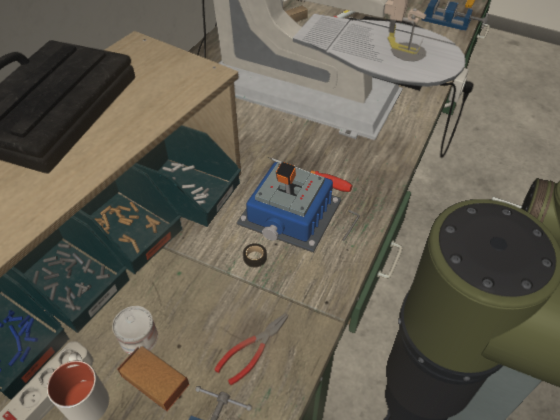

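View pics/d0.png

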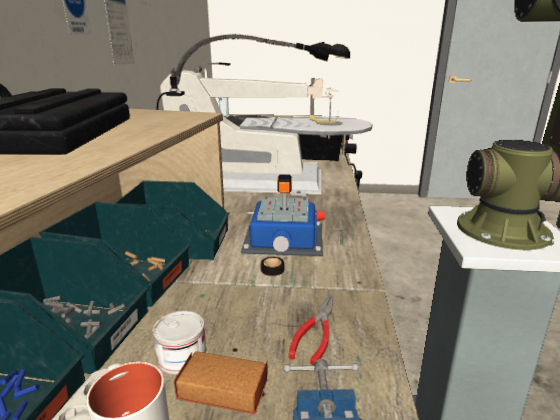

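The scene view has the gearbox at about (290,200) and the knob at about (287,173). The side view has the knob at (285,184), the shaft stub at (281,242) and the tape at (272,266). Next I'll measure the plate and knob.

Run:
```python
from h import *
for f,(x0,x1,y0,y1) in (('s0',(230,360,150,260)),('d0',(235,335,165,260))):
    p,W=cloud(f); P=p.astype(int); r,g,b=P[...,0],P[...,1],P[...,2]
    m=np.zeros(r.shape,bool); m[y0:y1,x0:x1]=1
    z=W[...,2]
    pl=m&(abs(z-.088)<.006)&(abs(r-b)<30)
    q=W[pl][:,:2].astype(np.float32); print(f,'plate',len(q),cv2.minAreaRect(q),q.mean(0))
    hi=m&(z>.135)&(z<.2); print('knob-ish',hi.sum(),np.nanmin(W[hi],0),np.nanmax(W[hi],0))
    org=hi&(r>150)&(b<90); print('orange',org.sum(),np.median(W[org],0),W[org].min(0),W[org].max(0))
    top=hi&(r<90); print('black',top.sum(),np.median(W[top],0))
    red=pl=m&(abs(z-.088)<.008)&(r>130)&(g<90)
    n,l,s,c=cv2.connectedComponentsWithStats(red.astype(np.uint8))
    for i in range(1,n): print('red',c[i].round(1),s[i,4],np.median(W[l==i],0).round(4))
    bl=m&(b>r+50)&(z>.06)&(z<.08)
    print('housing',cv2.minAreaRect(W[bl][:,:2].astype(np.float32)))
    a=cv2.imread(f'pics/{f}.png')[y0:y1,x0:x1]; cv2.imwrite(f'pics/{f}c.png',cv2.resize(a,None,fx=5,fy=5,interpolation=2))
```

```text
s0 plate 1588 ((0.6191644668579102, 0.10237020254135132), (0.22118520736694336, 0.12011569738388062), 1.6911712884902954) [0.5623003  0.11097458]
knob-ish 346 [0.54667823 0.11538533 0.13891557] [0.5824509  0.15292146 0.17782286]
orange 62 [0.56263449 0.14757496 0.15874744] [0.54724217 0.12173603 0.14116751] [0.58192906 0.15074589 0.17267907]
black 198 [0.56182233 0.13789682 0.17248683]
red [310.2 182.3] 9 [0.5327 0.0721 0.0874]
red [271.5 186.5] 4 [0.6037 0.1185 0.0878]
red [307.2 187.2] 8 [0.5323 0.0868 0.0878]
red [301.6 196.7] 9 [0.5321 0.1197 0.0877]
housing ((0.5632323622703552, 0.10984058678150177), (0.15213871002197266, 0.15573455393314362), 1.4082945585250854)
d0 plate 887 ((0.5676441192626953, 0.10259325802326202), (0.11397013068199158, 0.1208001896739006), 1.390026330947876) [0.56718075 0.11299665]
knob-ish 272 [0.54753774 0.12390712 0.13700725] [0.58088767 0.15388576 0.17698721]
orange 122 [0.56312054 0.14678435 0.15318842] [0.54753774 0.13154628 0.13700725] [0.5746751  0.15388576 0.16891742]
black 104 [0.56304467 0.14396854 0.17092399]
red [269.5 202.5] 4 [0.6034 0.0868 0.0888]
red [299.  203.5] 4 [0.5308 0.0864 0.0889]
red [268. 208.] 1 [0.6032 0.1202 0.0884]
red [298. 209.] 1 [0.5317 0.121  0.0888]
housing ((0.5650696158409119, 0.1127503514289856), (0.14929793775081635, 0.1506824493408203), 0.7642050981521606)
```

View pics/s0c.png

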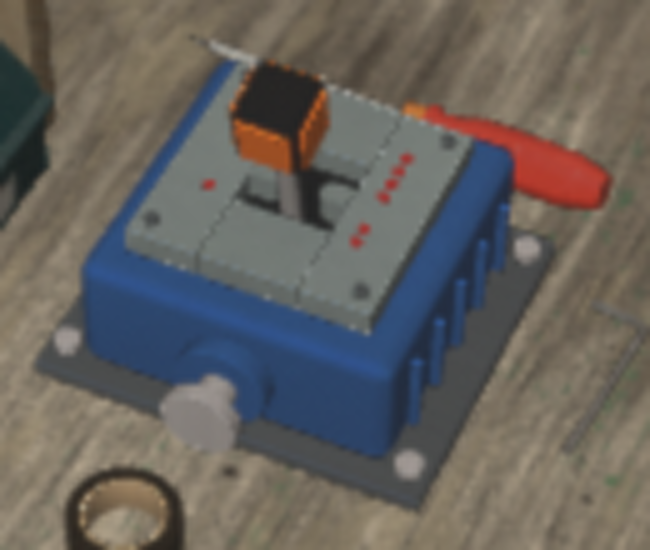

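The crop shows the stick upright fore and aft (about neutral) and leaning to the left column. The dots are readable: second at (360,236), fourth at (395,178) and first at (208,184). I'll move to above and in front of the gearbox with the fingers shut, then take a wrist view.

```bash
python3 -m handwheel '[{"offset":[0,0,-0.4],"dr":[0,0,-0.96]},{"offset":[0,0,-0.4],"dr":[0,0,-0.96]},{"offset":[0,0,-0.4],"dr":[0,0,-0.96]},{"offset":[0,0,-0.4],"dr":[0,0,-0.96]},{"offset":[0,0,-0.4],"dr":[0,0,-0.96]}]' 1
python3 -m handwheel '[{"offset":[0.44,0.9,0],"dr":[0,0,0]},{"offset":[0.44,0.9,0],"dr":[0,0,0]},{"offset":[0.44,0.9,0],"dr":[0,0,0]},{"offset":[0.44,0.9,0],"dr":[0,0,0]},{"offset":[0.44,0.9,0],"dr":[0,0,0]},{"offset":[0.44,0.9,0],"dr":[0,0,0]},{"offset":[0.44,0.9,0],"dr":[0,0,0]},{"offset":[0.44,0.9,0],"dr":[0,0,0]},{"offset":[0.44,0.9,0],"dr":[0,0,0]},{"offset":[0.44,0.9,0],"dr":[0,0,0]},{"offset":[0,0,0],"dr":[0,0,0]},{"offset":[0,0,0],"dr":[0,0,0]}]'
python3 - <<'E'
from h import *
s=env.sense();print(s['position'],R.from_quat(s['tcp_rot']).as_matrix().round(3),s['width'])
shot('wrist','w0');c=camera_params('wrist');Rm=cv2.Rodrigues(np.array(c['rvec'],float))[0];print(-Rm.T@np.ravel(c['tvec']),Rm.round(2))
E
```

```text
clock: 0.72
position: [0.197, 0.5666, 0.3314]
tcp_rot: [1.0, 0.001, -0.0, 0.001]
wrist_force: [-0.0, 1.2, 0.9]
width: 0.0003
finger_force: 0.0
clock: 2.22
position: [0.4172, 0.1168, 0.331]
tcp_rot: [1.0, -0.0, -0.0, 0.0]
wrist_force: [-0.6, 0.0, -0.6]
width: -0.0002
finger_force: 0.0
[0.41715453 0.11679023 0.3309575 ] [[ 1.    -0.    -0.001]
 [-0.    -1.    -0.   ]
 [-0.001  0.    -1.   ]] -0.0002428032422063034
[0.50187193 0.1168213  0.47309742] [[ 0.   -1.   -0.  ]
 [-0.95 -0.    0.33]
 [-0.33 -0.   -0.95]]
```

View pics/w0.png

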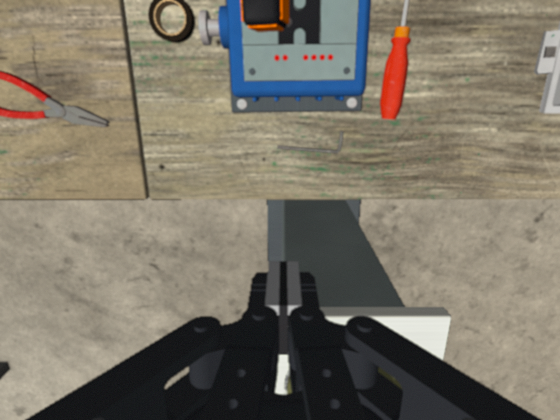

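The wrist view shows the gearbox cut off at the top edge: knob at (265,10), second's dots at (281,58), fourth's at (318,58). I'll go 90 mm forward for the full plate.

```bash
python3 -m handwheel '[{"offset":[0.9,0,0],"dr":[0,0,0]},{"offset":[0.9,0,0],"dr":[0,0,0]},{"offset":[0,0,0],"dr":[0,0,0]},{"offset":[0,0,0],"dr":[0,0,0]}]'
python3 - <<'E'
from h import *
shot('wrist','w1')
p,W=cloud('w1'); P=p.astype(int); r,g,b=P[...,0],P[...,1],P[...,2]; z=W[...,2]
red=(abs(z-.088)<.008)&(r>120)&(g<90)&(b<90)&(W[...,0]>.48)
n,l,s,c=cv2.connectedComponentsWithStats(red.astype(np.uint8))
for i in range(1,n): print('red',c[i].round(1),s[i,4],W[l==i].mean(0).round(4))
bx=(W[...,0]>.46)&(W[...,0]<.66)&(W[...,1]>0)&(W[...,1]<.25)
for nm,m in (('plate',(abs(z-.088)<.004)&(abs(r-b)<35)),('housing',(b>r+50)&(abs(z-.073)<.006))):
    k=cv2.morphologyEx((m&bx).astype(np.uint8),cv2.MORPH_OPEN,np.ones((3,3)));q=W[k>0][:,:2].astype(np.float32);print(nm,len(q),cv2.minAreaRect(q))
hi=bx&(z>.172)&(z<.2);print('top',hi.sum(),cv2.minAreaRect(W[hi][:,:2].astype(np.float32)),W[hi].mean(0))
hi=bx&(z>.14)&(z<.2);print(np.nanmin(W[hi],0),np.nanmax(W[hi],0))
cv2.imwrite('pics/w1c.png',cv2.resize(cv2.imread('pics/w1.png')[0:260,150:450],None,fx=2.3,fy=2.3))
E
```

```text
clock: 2.78
position: [0.5069, 0.1177, 0.3311]
tcp_rot: [1.0, 0.001, -0.0, 0.0]
wrist_force: [-0.2, 0.0, 0.6]
width: 0.0003
finger_force: 0.0
red [280.9  75.7] 14 [0.605  0.1196 0.0882]
red [309.3  75.5] 14 [0.6053 0.0899 0.088 ]
red [317.3  75.5] 14 [0.6053 0.0815 0.0883]
red [325.4  75.4] 15 [0.6055 0.0731 0.0881]
red [277.8 145. ] 12 [0.533  0.1229 0.0882]
red [285.5 144.8] 13 [0.5331 0.1143 0.0882]
red [304.5 144.5] 12 [0.5336 0.0933 0.0883]
red [312.  144.8] 10 [0.5333 0.0849 0.0883]
red [319.5 144.5] 12 [0.5336 0.0766 0.0882]
red [327.5 144.5] 12 [0.5336 0.0677 0.0878]
plate 8533 ((0.5693315267562866, 0.09998953342437744), (0.11539523303508759, 0.1153678447008133), 0.861132800579071)
housing 5492 ((0.5691019296646118, 0.10106747597455978), (0.1478976011276245, 0.14752799272537231), 0.7478929162025452)
top 889 ((0.5656420588493347, 0.13027560710906982), (0.030939025804400444, 0.027871567755937576), 9.348113059997559) [0.56663952 0.12951207 0.1740663 ]
[0.54906895 0.1126374  0.1459241 ] [0.58348861 0.15036847 0.17762118]
```

View pics/w1c.png

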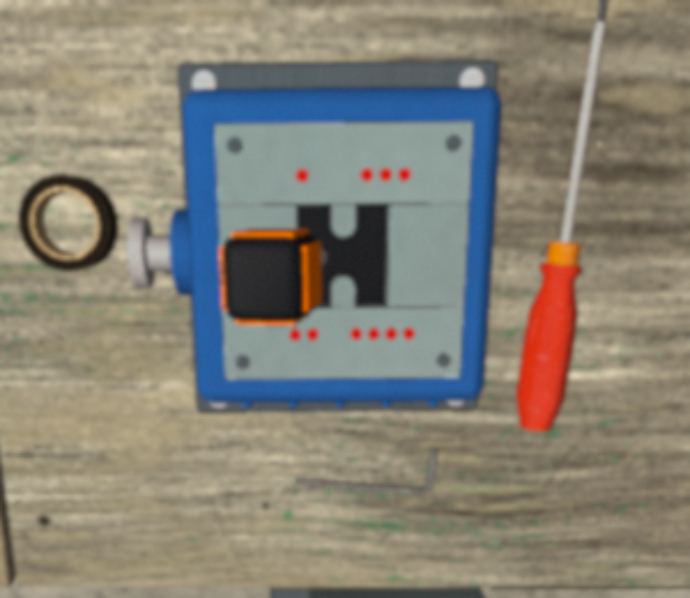

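The full plate shows now: third's dots at about (317,75), the knob fully left and near neutral. That puts the gate centre at about (0.569, 0.100) with a yaw of about 0.8°, and the knob at about (0.566, 0.133, 0.156). I'll go down to its left.

```bash
python3 -m handwheel '[{"offset":[0.6,-0.73,0],"dr":[0,0,0]},{"offset":[0.6,-0.73,0],"dr":[0,0,0]},{"offset":[0,0,0],"dr":[0,0,0]},{"offset":[0,0,0.9],"dr":[0,0,0]},{"offset":[0,0,0.9],"dr":[0,0,0]},{"offset":[0,0,0.9],"dr":[0,0,0]},{"offset":[0,0,0.9],"dr":[0,0,0]},{"offset":[0,0,0],"dr":[0,0,0]},{"offset":[0,0,0],"dr":[0,0,0]}]'
python3 -m handwheel '[{"offset":[0,0.2,0],"dr":[0,0,0]},{"offset":[0,0.2,0],"dr":[0,0,0]},{"offset":[0,0.2,0],"dr":[0,0,0]},{"offset":[0,0,0],"dr":[0,0,0]}]'
```

```text
clock: 3.95
position: [0.5679, 0.1901, 0.1549]
tcp_rot: [1.0, 0.0, 0.002, -0.001]
wrist_force: [-0.2, -0.3, 1.1]
width: 0.0002
finger_force: 0.0
clock: 4.45
position: [0.5675, 0.1589, 0.1518]
tcp_rot: [1.0, -0.0, 0.0, -0.0]
wrist_force: [-0.3, 0.1, 0.2]
width: -0.0002
finger_force: 0.0
```

```bash
python3 -m handwheel '[{"offset":[0,0.16,0.02],"dr":[0,0,0]},{"offset":[0,0.16,0.02],"dr":[0,0,0]},{"offset":[0,0.16,0.02],"dr":[0,0,0]},{"offset":[0,0.16,0.02],"dr":[0,0,0]},{"offset":[0,0,0],"dr":[0,0,0]}]'
python3 -m handwheel '[{"offset":[0,0.12,0],"dr":[0,0,0]},{"offset":[0,0.12,0],"dr":[0,0,0]},{"offset":[0,0.12,0],"dr":[0,0,0]},{"offset":[0,0,0],"dr":[0,0,0]},{"offset":[0,0,0],"dr":[0,0,0]}]'
python3 - <<'E'
from h import *
shot('wrist','w2');shot('side','d2')
a=cv2.resize(cv2.imread('pics/w2.png')[:300,150:450],(500,500));b=cv2.resize(cv2.imread('pics/d2.png')[140:260,230:350],(300,300))
o=np.zeros((500,800,3),np.uint8);o[:,:500]=a;o[:300,500:]=b;cv2.imwrite('pics/c2.png',o)
E
```

```text
clock: 5.08
position: [0.567, 0.1266, 0.1469]
tcp_rot: [1.0, -0.0, -0.001, 0.001]
wrist_force: [0.0, -0.1, -0.4]
width: 0.0001
finger_force: 0.0
clock: 5.7
position: [0.5671, 0.1093, 0.1471]
tcp_rot: [1.0, -0.0, -0.0, 0.0]
wrist_force: [-0.3, 0.1, 0.8]
width: -0.0004
finger_force: 0.0
```

View pics/c2.png

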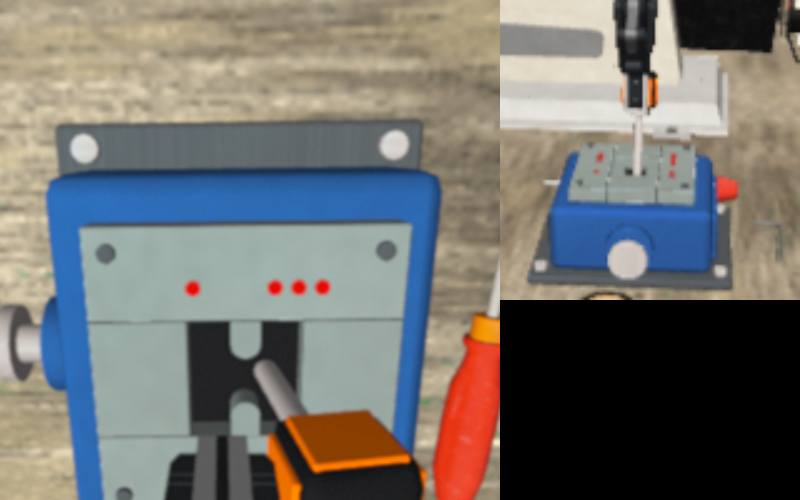

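The crop shows the stick at mid-gate moving right, with the fingertips on the knob's left side at about (215,470) and the knob at (350,450). I'll keep pushing across.

```bash
python3 -m handwheel '[{"offset":[0,0.12,0],"dr":[0,0,0]},{"offset":[0,0.12,0],"dr":[0,0,0]},{"offset":[0,0,0],"dr":[0,0,0]}]'
python3 -m handwheel '[{"offset":[0,0.1,0],"dr":[0,0,0]},{"offset":[0,0,0],"dr":[0,0,0]}]'
cat > k.py <<'E'
from h import *
import sys
f=sys.argv[1]
for n in('scene','side'):
    shot(n,f+n[1]); p,W=cloud(f+n[1]); P=p.astype(int); r,b=P[...,0],P[...,2]
    m=(W[...,2]>.13)&(W[...,2]<.19)&(r>130)&(b<80)&(abs(W[...,0]-.57)<.08)&(abs(W[...,1]-.1)<.08)
    q=W[m];print(n,len(q),q.min(0).round(4),q.max(0).round(4),np.median(q,0).round(4))
print(env.sense()['wrist_force'],env.sense()['position'])
E
python3 k.py a
```

```text
clock: 6.18
position: [0.5672, 0.0974, 0.1473]
tcp_rot: [1.0, -0.0, -0.0, 0.0]
wrist_force: [0.4, 2.0, 0.2]
width: -0.0002
finger_force: 0.6
clock: 6.42
position: [0.5673, 0.0944, 0.147]
tcp_rot: [1.0, 0.001, 0.0, -0.002]
wrist_force: [-0.5, 8.3, -1.6]
width: -0.0002
finger_force: 3.5
scene 44 [0.5483 0.0516 0.1436] [0.5595 0.0894 0.1735] [0.5549 0.0793 0.1625]
side 28 [0.5485 0.0509 0.1468] [0.5543 0.0839 0.1709] [0.5518 0.0779 0.1604]
[-0.0524013   7.74270819 -1.73745709] [0.56728432 0.09441036 0.14698365]
```

Wrist force of 8 N in y says it's at the right stop, with the knob at y ≈ 0.068. I'll back off and go round behind the knob.

```bash
python3 -m handwheel '[{"offset":[0,-0.5,0],"dr":[0,0,0]},{"offset":[-0.6,0,0],"dr":[0,0,0]},{"offset":[-0.6,0,0],"dr":[0,0,0]},{"offset":[0,0,0],"dr":[0,0,0]},{"offset":[0,0.5,0],"dr":[0,0,0]},{"offset":[0,0.5,0],"dr":[0,0,0]},{"offset":[0,0,0],"dr":[0,0,0]},{"offset":[0,0,0],"dr":[0,0,0]}]'
python3 k.py b
```

```text
clock: 7.52
position: [0.5076, 0.0677, 0.1473]
tcp_rot: [1.0, -0.0, -0.0, 0.0]
wrist_force: [1.0, 0.1, -0.5]
width: 0.0001
finger_force: 0.0
scene 136 [0.549  0.0545 0.1449] [0.5825 0.0882 0.1741] [0.5642 0.0839 0.1613]
side 133 [0.5488 0.0771 0.1454] [0.5755 0.09   0.173 ] [0.5632 0.0847 0.1595]
[ 0.4371828  -0.60162811 -0.43498895] [0.50743174 0.06812026 0.1472488 ]
```

```bash
python3 -m handwheel '[{"offset":[0.2,0,0],"dr":[0,0,0]},{"offset":[0.2,0,0],"dr":[0,0,0]},{"offset":[0.2,0,0],"dr":[0,0,0]},{"offset":[0.15,0,0],"dr":[0,0,0]},{"offset":[0.15,0,0],"dr":[0,0,0]},{"offset":[0,0,0],"dr":[0,0,0]}]'
python3 k.py c
python3 -m handwheel '[{"offset":[0.12,0,0],"dr":[0,0,0]},{"offset":[0.12,0,0],"dr":[0,0,0]},{"offset":[0.1,0,0],"dr":[0,0,0]},{"offset":[0,0,0],"dr":[0,0,0]}]'
python3 k.py d
```

```text
clock: 8.38
position: [0.5527, 0.0677, 0.1471]
tcp_rot: [1.0, -0.0, -0.0, 0.0]
wrist_force: [-0.4, -0.0, -0.0]
width: 0.0004
finger_force: 0.4
scene 146 [0.5625 0.0727 0.1448] [0.5982 0.0895 0.1732] [0.5797 0.0839 0.1596]
side 144 [0.5633 0.0672 0.1425] [0.5949 0.0902 0.1727] [0.5779 0.0851 0.16  ]
[ 0.086055   -0.59403089  0.02339235] [0.55240851 0.06773012 0.14717276]
clock: 8.98
position: [0.5696, 0.0678, 0.147]
tcp_rot: [1.0, 0.0, -0.0, 0.0]
wrist_force: [-0.3, 0.6, -0.7]
width: -0.0001
finger_force: 0.6
scene 134 [0.5791 0.0733 0.1427] [0.6168 0.0914 0.1708] [0.5967 0.0849 0.1577]
side 141 [0.5783 0.0681 0.1419] [0.6114 0.0915 0.1714] [0.5945 0.086  0.1572]
[-1.30335676  0.1816235  -0.04719645] [0.56946831 0.06775535 0.14726038]
```

Knob x is now about 0.597. I'll push the last few millimetres until the stop shows.

```bash
python3 -m handwheel '[{"offset":[0.08,0,0],"dr":[0,0,0]},{"offset":[0.04,0,0],"dr":[0,0,0]},{"offset":[0,0,0],"dr":[0,0,0]}]'
python3 -m handwheel '[{"offset":[0.04,0,0],"dr":[0,0,0]},{"offset":[0,0,0],"dr":[0,0,0]}]'
```

```text
clock: 9.45
position: [0.5751, 0.0678, 0.1471]
tcp_rot: [1.0, 0.0, -0.0, 0.0]
wrist_force: [-3.2, 0.9, 0.2]
width: 0.0002
finger_force: 1.5
clock: 9.7
position: [0.5765, 0.0678, 0.1469]
tcp_rot: [1.0, 0.0, -0.001, 0.0]
wrist_force: [-6.6, 0.9, 0.3]
width: 0.0
finger_force: 3.1
```

The force has risen to 6.6 N with little movement, so it's at the stop. I'll back off, rise and check.

```bash
python3 -m handwheel '[{"offset":[-0.4,0,0],"dr":[0,0,0]},{"offset":[-0.6,0,0],"dr":[0,0,0]},{"offset":[-0.6,0,-0.6],"dr":[0,0,0]},{"offset":[0,0,-1],"dr":[0,0,0]},{"offset":[0,0,-1],"dr":[0,0,0]},{"offset":[0,0,0],"dr":[0,0,0]},{"offset":[0,0,0],"dr":[0,0,0]},{"offset":[0,0,0],"dr":[0,0,0]}]'
python3 k.py e
python3 - <<'E'
from h import *
shot('wrist','w3')
a=cv2.resize(cv2.imread('pics/w3.png')[:260,130:450],None,fx=1.3,fy=1.3);b=cv2.resize(cv2.imread('pics/es'[:0]+'pics/ec.png')[150:260,230:360],None,fx=2.8,fy=2.8)
o=np.zeros((340,790,3),np.uint8);o[:a.shape[0],:a.shape[1]]=a;o[:b.shape[0],420:420+b.shape[1]]=b;cv2.imwrite('pics/c3.png',o)
E
```

```text
clock: 10.7
position: [0.4972, 0.0677, 0.2761]
tcp_rot: [1.0, 0.0, -0.001, 0.0]
wrist_force: [-0.3, -0.6, -1.0]
width: 0.0001
finger_force: 0.0
scene 134 [0.5836 0.0559 0.1428] [0.6208 0.0902 0.1707] [0.6004 0.0848 0.1576]
side 144 [0.583  0.0646 0.1391] [0.6165 0.0922 0.1699] [0.5993 0.086  0.1561]
[-0.09373729 -0.65934003 -0.41182602] [0.49713235 0.06763328 0.27630552]
```

View pics/c3.png

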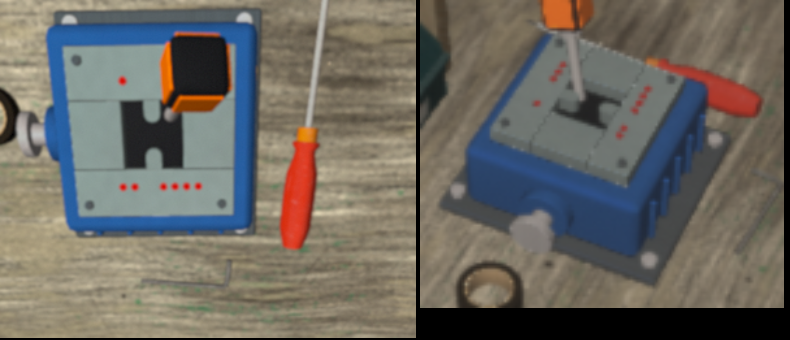

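The picture shows the stick in the forward right slot, knob at about (195,72), with the arm clear and the bystanders where they were. The knob is 33 mm forward of the gate centre, which is fully home, so I'm handing in.

```bash
python3 -c "
from rig import workorder
print(workorder.sign_off())"
```

```text
the job is handed in; nothing more can be done
None
```

The job is handed in: the stick is in third, about 33 mm forward of neutral at the knob (roughly 0.24 of 0.25 rad), with the arm clear and the tape, hex key and screwdriver not visibly moved (the pliers were not re-checked); no verdict came back.

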